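# Pointing check at a micro-injection station, then pipettes down

## Robot

A 7-joint arm with a two-finger parallel gripper is mounted at the origin on the work surface. World frame = base frame: x ahead of the robot, y to its left, z up, the work surface at z = 0. Lengths are in m, angles in rad, forces in N, time in s.
With the tool pointing down it reaches from about 0.4 to 0.875 m from the base axis. Payload 19.3 kg.
Tool frame: the origin (TCP) lies between the finger pads, 19 mm behind the fingertips; this is the grasp point; z points along the fingers, y is the line along which they close (so a half turn about z gives the same grasp; the last joint's range is limited). The gripper opens to 85 mm and grips with 20 to 120 N. Pads are 22 mm wide; open, the fingers measure 114 mm over their backs; the gripper's body (76 mm by 85 mm) begins 54 mm behind the grasp point. The pads swing forward as they close: fully open they stand 13 mm farther back than shut.
Start: joints at [1.042, 0.521, -0.036, 1.599, 0.021, 1.021, -0.113], TCP at [0.277, -0.56, 0.25] pointing down, gripper open.
Joint ranges: [-2.91, 2.91], [-0.3, 2.13], [-1.5, 1.42], [0.17, 2.43], [-1.26, 4.41], [0.16, 1.93], [-2.52, 2.52]. Speed limits (rad/s): [1.89, 1.89, 2.39, 2.39, 3.01, 3.01, 3.01].

## Interface

Orientations are given as [roll, pitch, yaw] about the fixed x, y, z axes, in that order (R = Rz(yaw) Ry(pitch) Rx(roll)).
In Python, from workcell import bot gives the robot as it stands.
- The arm moves only by the shell command python3 -m inch 'ROWS' [FORCE]. ROWS is JSON, a list of rows, each a list of 7 numbers: the shift along the tool's x, y, z in units of 200 mm (1.0 is 200 mm), then the turn, a rotation vector about the tool's x, y, z in units of 90 degrees (1.0 is 90 degrees), then the opening, from 0 (shut) to 1 (fully open). In form: [[x, y, z, rx, ry, rz, grip], ...]. A call has 1 to 20 rows; each row is the pose to reach, as a shift and turn from the pose commanded when the call began, along the tool's axes at that moment; what a row does not reach only later rows make up. A row lasts 1/8 s, in which the tool goes at most 62.5 mm and 10.7 degrees, less where a joint would pass 70% of its speed; a pose out of reach is approached as far as the arm can. A call with a number of a shift or a turn outside -1 to 1 is refused whole. A call with a gripper value outside its range is refused whole. The fingers move at their own pace and stop on an object; FORCE is the grip in N (left out, the last holds). Time passes only in rows, so rows that repeat a pose let the fingers close. It gives the time, the measured TCP pose, the force, the opening and the grip force at its end, in the units of the state.
- bot.observe(): the state, without advancing time (a new reading comes with each control period).
- bot.grab_frame(name): name is "side" or "top" or "wrist"; returns a dict with "img" (420x560x3 uint8, red, green, blue), "z_map" (420x560 float32, m along the optical axis (not along the pixel's ray), 0 where there is no reading), "vfov" (degrees; the focal length in pixels is half the picture's height over the tangent of half this angle, whatever the lens; pixels are square), "cx", "cy" (the principal point, pixels), "distortion" ([k1, k2, p1, p2, k3] as OpenCV has them; the pictures are not rectified), "rvec" (rotation vector, rad) and "tvec" (3), from world to camera coordinates, as OpenCV has them. Camera axes: x right, y down, z forward; pixel columns grow to the right and rows downward; lengths in m; the calibration is good to about 2 mm. A picture is of the moment at which its call begins.
- bot.job_done(): hands the job in; it is judged then, once.
The state is a dict: "clock": time; "qpos": joint angles; "qd": joint speeds; "joint_efforts": joint torques, N m; "position": TCP position; "tool_rot": TCP orientation; "force": force on the tool from outside, world axes, zero at the start; "moment": the same for the moment, N m; "grip_width": finger opening in m; "finger_force": force on a finger pad.
Only numpy, scipy, OpenCV 4.12 (cv2) and the standard library are available. Lean on these libraries where they do the work, as an engineer would, in place of code of your own. Each camera call takes 0.05 s, during which the arm holds its last target. There are 200 camera calls.

## Task

Before the two pipettes are lowered, make the pointing check of their injectors: fingers aimed straight down, point first at the vent lever lying on top of the air injector, then at the plunger of the syringe standing on the oil injector, each time holding the fingertips one to three centimetres above its middle for two full seconds without touching the injector. Then send the pipettes down: with a fingertip gently press the DOWN button (the left one, as the robot sees it, of the two white buttons on the joystick head) all the way in, let it go and come away. Do not press the UP button beside it, pick nothing up, and leave the loose things where they stand.

Things in the scene. Friction and masses are not known exactly. Their poses are not given: they have to be found in the camera images.
- air_injector: Fixed air micro-injector: metal barrel 42 mm thick, 190 mm long on a black foot, along its x axis, rear (+x) end raised 12 degrees; ribbed dial in front, a thumbwheel each side (82 mm over both), a flat lever on top, NO syringe. Origin: under the foot's centre, on the base plate 8 mm above the bench; z up; yaw within 0.25. It stands left, middle or right.
- vent_lever (a point): Middle of the upper face of the air injector's vent lever, a flat steel leaf 14 mm wide, 60 mm long on top of the barrel; about 21 mm behind (+x of) and 112 mm above the injector's origin, axes as the injector's (z straight up). The leaf rises 12 degrees to the rear, where a round pivot cap is the highest spot, 8 mm above this point.
- oil_injector: Oil micro-injector, fixed: same barrel, dial, thumbwheels and foot as the air injector, but without lever and with a clear syringe standing upright on the rear of the barrel. Origin: centre of the foot's underside, on the base plate; z up.
- plunger_top (a point): Centre of the upper face of the thumb disc (23 mm across) of the syringe's plunger, the highest point of the oil injector: 58 mm behind (+x of) the injector's origin and 195 to 222 mm above it, as far as the plunger stands out. z straight up. It slides down easily (2 N) if touched.
- joystick: Fixed joystick box: cream, 150 mm deep, 100 mm wide, 50 mm high, with a black ribbed cylindrical head (60 mm across) leaning 12 degrees towards the robot, two white round buttons on its flat top. Origin: under the box's centre, on the base plate; z up; yaw within 0.25. It stands left, middle or right.
- down_button_top (a point): Centre of the upper face of the DOWN button (white, 16 mm across), on the left as the robot sees it (joystick's +y side), about 139 mm above the joystick's origin, 9 mm proud of the head. z: out of the face, 12 degrees from vertical, leaning to the robot; y: along the row of buttons; pressed along -z. 30 mm from the UP button's centre.
- down_button (a joint): How far the DOWN button is pressed: 0 m out, 0.005 m fully in. Spring: 5 N fully in; returns by itself.
- up_button_top (a point): Centre of the upper face of the UP button, the same as the DOWN button, on the right as the robot sees it (joystick's -y side).
- up_button (a joint): How far the UP button is pressed: 0 out, 0.005 m fully in.
- vial: Loose clear glass vial with white cap, 22 mm across, 42 mm high, upright on the base plate between the instruments. Origin: centre of underside.
- oil_vial: Loose amber vial with black cap, 23 mm across, 50 mm high, upright on the base plate between the instruments. Origin: centre of underside.
- dish: Loose covered clear petri dish, 57 mm across, 13 mm high, behind the base plate. Origin: centre of underside.
- oil_bottle: Loose amber bottle, 48 mm across, 85 mm high, behind the base plate. Origin: centre of underside.
- tip_box: Loose pipette-tip box, 85 x 120 x 60 mm, behind the base plate. Origin: centre of underside.
- spare_syringe: Loose spare syringe lying on the bench left of the base plate, 100 mm long, 26 mm wide at its flange, 20 mm high. Origin: under its middle.
- driver: Loose screwdriver, 150 mm long, lying on the bench right of the base plate.
- tube_rack: Loose empty white tube rack, 75 x 100 x 35 mm, right of the base plate. Origin: centre of underside.

How it is judged:
On the way, in this order (a step that is already met when the one before it is completed fails the run):
1. the tool points down at the air injector's vent lever from just above it, for 1.8 s (horizontal distance between the grasp point and vent_lever below 0.015 m and z of the grasp point in the frame of vent_lever between 0.02 and 0.06 m and angle between the grasp point's own z axis and vertical above 2.7 rad), for 1.8 s.
2. then it points down at the plunger of the oil injector's syringe from just above it, for 1.8 s (horizontal distance between the grasp point and plunger_top below 0.015 m and z of the grasp point in the frame of plunger_top between 0.02 and 0.06 m and angle between the grasp point's own z axis and vertical above 2.7 rad), for 1.8 s.
3. then the fingers press the DOWN button in (over 4 mm of its 5 mm) (value of joint down_button above 0.004 m and contact force between the fingers and joystick above 0.5 N), for 0.05 s.
At the end, for the whole second after the job is handed in: Both buttons are out again (1 mm), the plunger has not moved (2 mm), every loose thing is at rest within 10 mm of its start. Pointing counts with the TCP within 15 mm of the named point horizontally, 20 to 60 mm above it, the tool within 25 degrees of straight down (value of joint each of down_button, up_button below 0.001 m and distance of plunger_top from where it was at the start of the episode below 0.002 m and not (distance of any of vial, oil_vial, dish, oil_bottle, tip_box, spare_syringe, driver, tube_rack from where it was at the start of the episode above 0.01 m) and linear speed of each of vial, oil_vial, dish, oil_bottle, tip_box, spare_syringe, driver, tube_rack below 0.02 m/s); the robot touches nothing.
It fails at once if the robot touches an injector or its syringe (contact force between any of the fingers, the arm and air_injector above 0.3 N or contact force between any of the fingers, the arm and oil_injector above 0.3 N).
It fails at once if the syringe's plunger is moved by more than 2 mm (distance of plunger_top from where it was at the start of the episode above 0.002 m).
It fails at once if the UP button is pressed (over 2 mm) (value of joint up_button above 0.002 m).
It fails at once if the joystick is pressed harder than 40 N (contact force between any of the fingers, the arm and joystick above 40 N).
It fails at once if a loose thing is lifted, carried or pushed by more than 10 mm (distance of any of vial, oil_vial, dish, oil_bottle, tip_box, spare_syringe, driver, tube_rack from where it was at the start of the episode above 0.01 m).
It also fails if it takes over 64 s, if anything falls off the work surface, if the arm or the gripper's body presses on something with over 40 N, if the wrist force passes 120 N, or if a joint passes its speed limit or range.

## Working session

There is one attempt and no reset: what is moved stays moved. The work goes in short steps, Python scripts to look and compute and a shell command to move; the robot and the scene stay as the last step left them, time stands still between calls to the robot, and variables do not carry over. Pictures are saved under pics/ and viewed, at most 10 in all, crops included, and the job is handed in when it is done.

```bash
mkdir -p pics; cat > h.py <<'E'
import numpy as np, cv2
from workcell import bot
def get(n):
    f=bot.grab_frame(n); H=f["img"].shape[0]
    fl=H/2/np.tan(np.radians(f["vfov"])/2)
    f["K"]=np.array([[fl,0,f["cx"]],[0,fl,f["cy"]],[0,0,1.]]); f["d"]=np.array(f["distortion"],float)
    f["R"]=cv2.Rodrigues(np.array(f["rvec"],float))[0]; f["t"]=np.array(f["tvec"],float)
    return f
def ray(f,uv):
    p=cv2.undistortPoints(np.array(uv,float).reshape(-1,1,2),f["K"],f["d"]).reshape(-1,2)
    return -f["R"].T@f["t"], np.c_[p,np.ones(len(p))]@f["R"]
def onz(f,uv,z):
    c,r=ray(f,uv); return c+r*((z-c[2])/r[:,2])[:,None]
def pts(f):
    "world point map"
    h,w=f["z_map"].shape; v,u=np.mgrid[:h,:w]
    c,r=ray(f,np.stack([u,v],-1)); P=c+r*f["z_map"].reshape(-1,1)
    P[f["z_map"].ravel()==0]=np.nan
    return P.reshape(h,w,3)
def save(f,n): cv2.imwrite("pics/"+n,f["img"][...,::-1])
E
python3 - <<'E'
from h import *
for n in ("top","side","wrist"):
    f=get(n); save(f,n+"0.png"); print(n,-f["R"].T@f["t"],f["R"][2],f["vfov"],f["d"])
s=bot.observe(); print(s)
E
```

```text
top [ 0.38665342 -0.01161797  1.40715732] [ 0.17687261 -0.00795555 -0.9842016 ] 50.03347230404016 [-0.11099859  0.          0.          0.          0.        ]
side [-0.02568474  0.77478149  1.08798024] [ 0.45933876 -0.56441571 -0.68588833] 46.02209448261023 [0.03434248 0.         0.         0.         0.        ]
wrist [ 0.3426768  -0.52749879  0.37296187] [-0.2610784  -0.12813953 -0.95677496] 70.49261582853863 [-0.05817349  0.          0.          0.          0.        ]
{'clock': 0.15, 'qpos': array([ 1.04178252,  0.52187232, -0.03629673,  1.59985798,  0.02119634,
        1.02109863, -0.11278595]), 'qd': array([ 0.00079902, -0.00326852, -0.00021067, -0.00255717, -0.00037583,
       -0.00011303,  0.00079064]), 'joint_efforts': array([ 3.93738401e-04, -9.27393007e+01,  1.98039539e+00, -3.70058799e+01,
        1.80018257e-02,  6.40585073e-03,  3.15279340e-05]), 'position': array([ 0.27666142, -0.56017568,  0.24956809]), 'tool_rot': array([-3.14074389e+00,  6.88288715e-05,  4.58786692e-01]), 'force': array([-0.12663655,  0.57997699, -0.12011353]), 'moment': array([ 0.0518491 , -0.02915785,  0.02543926]), 'finger_force': 0.0, 'grip_width': 0.08541410692601369}
```

View pics/top0.png

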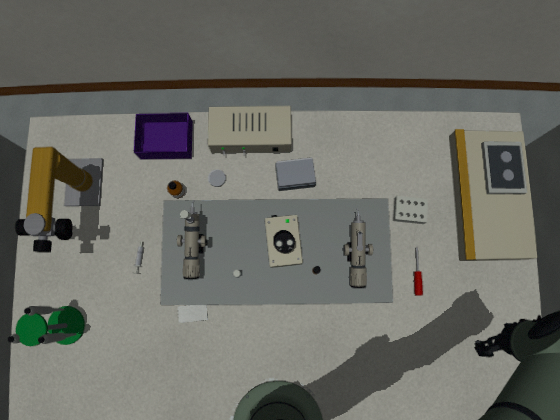

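View pics/side0.png

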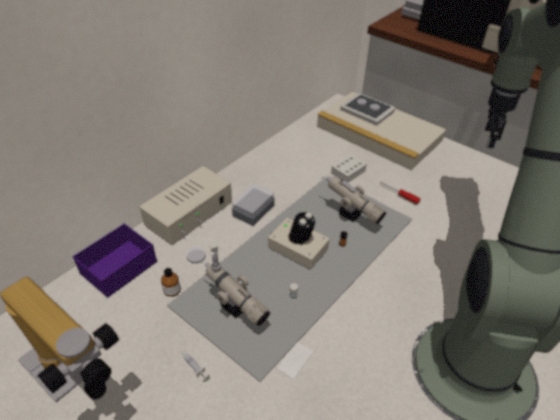

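The top view shows the oil injector with its upright syringe on the left (~192,240), the joystick in the middle (~284,240, buttons ~(278,243) and (291,243)), and the air injector on the right (~357,250). The side view agrees. Next I'll zoom in and measure with depth.

```bash
python3 - <<'E'
from h import *
t=get("top"); s=get("side")
def crop(f,x,y,w,h,k): return cv2.resize(f["img"][y:y+h,x:x+w],(w*k,h*k),interpolation=cv2.INTER_CUBIC)
a=crop(t,165,195,65,95,4);b=crop(t,332,205,50,95,4);c=crop(t,262,210,45,60,4); 
im=np.zeros((600,790,3),np.uint8)
im[:380,:260]=a; im[:380,265:465]=b; im[:240,470:650]=c
d=crop(s,200,240,75,90,3); e=crop(s,320,170,70,60,3); g=crop(s,270,200,65,70,3)
im[385:385+200,:225]=d[:200]; im[385:565,265:475]=e; im[385:595,490:685]=g
cv2.imwrite("pics/crop.png",im[...,::-1])
for n,f in(("top",t),("side",s)):
    P=pts(f); Z=P[...,2]
    print(n,"plate z",np.nanmedian(P[...,2][(abs(P[...,0]-.45)<.01)&(abs(P[...,1])<.05)]))
    # bodies above 70mm in workspace
    m=((Z>.05)&(Z<.35)&(P[...,0]>.4)&(P[...,0]<.8)&(abs(P[...,1])<.45)).astype(np.uint8)
    k,l,st,_=cv2.connectedComponentsWithStats(m)
    for i in range(1,k):
        if st[i,4]>40:
            Q=P[l==i]; j=Q[:,2].argmax(); print(st[i],Q.mean(0).round(3),Q.min(0).round(3),Q.max(0).round(3),"top",Q[j].round(3))
    hsv=cv2.cvtColor(f["img"],cv2.COLOR_RGB2HSV)
    w=((hsv[...,2]>140)&(hsv[...,1]<60)&(Z>.125)&(Z<.17)&(abs(P[...,1])<.2)&(P[...,0]>.4)).astype(np.uint8)
    k,l,st,ce=cv2.connectedComponentsWithStats(w)
    for i in range(1,k):
        if st[i,4]>8: print("white",ce[i],st[i,4],np.median(P[l==i],0).round(4))
E
```

```text
top plate z 0.008111141577456848
[276 162  40  25 834] [ 0.764 -0.061  0.06 ] [ 0.724 -0.124  0.05 ] [ 0.8   -0.003  0.068] top [ 0.782 -0.022  0.068]
[167 180  15  15 172] [0.723 0.312 0.067] [0.704 0.292 0.05 ] [0.749 0.337 0.09 ] top [0.717 0.309 0.09 ]
[ 177  200   31   80 1215] [0.543 0.246 0.105] [0.441 0.206 0.05 ] [0.676 0.291 0.216] top [0.618 0.246 0.216]
[ 344  208   29   81 1168] [ 0.509 -0.24   0.099] [ 0.41  -0.284  0.057] [ 0.645 -0.201  0.131] top [ 0.565 -0.243  0.131]
[ 264  215   38   52 1628] [ 0.553 -0.021  0.076] [ 0.479 -0.076  0.05 ] [0.634 0.035 0.15 ] top [ 0.537 -0.007  0.15 ]
[313 266   8   8  46] [ 0.467 -0.121  0.058] [ 0.456 -0.132  0.054] [ 0.477 -0.111  0.063] top [ 0.474 -0.114  0.063]
white [289.5 242. ] 16 [ 0.5401 -0.0398  0.1444]
white [278.6 243.4] 15 [ 0.5369 -0.0101  0.1457]
side plate z 0.007444572675842864
[ 320  176   66   48 1098] [ 0.506 -0.232  0.094] [ 0.41  -0.285  0.05 ] [ 0.643 -0.198  0.128] top [ 0.565 -0.243  0.128]
[233 185  41  30 623] [ 0.762 -0.057  0.059] [ 0.722 -0.125  0.05 ] [0.8   0.002 0.067] top [ 0.778 -0.078  0.067]
[ 268  212   61   49 1643] [ 0.545 -0.011  0.08 ] [ 0.477 -0.079  0.05 ] [0.636 0.035 0.15 ] top [ 0.541 -0.004  0.15 ]
[340 231   8   8  47] [ 0.466 -0.119  0.056] [ 0.455 -0.134  0.051] [ 0.477 -0.108  0.062] top [ 0.464 -0.108  0.062]
[ 200  241   70   85 1805] [0.542 0.256 0.105] [0.44  0.209 0.051] [0.674 0.294 0.216] top [0.617 0.255 0.216]
[161 267  17  20 235] [0.719 0.319 0.066] [0.701 0.296 0.05 ] [0.746 0.34  0.089] top [0.725 0.326 0.089]
white [308.11764706 214.58823529] 17 [ 0.5397 -0.0384  0.1462]
white [302.33333333 220.73333333] 15 [ 0.5372 -0.0104  0.1452]
```

View pics/crop.png

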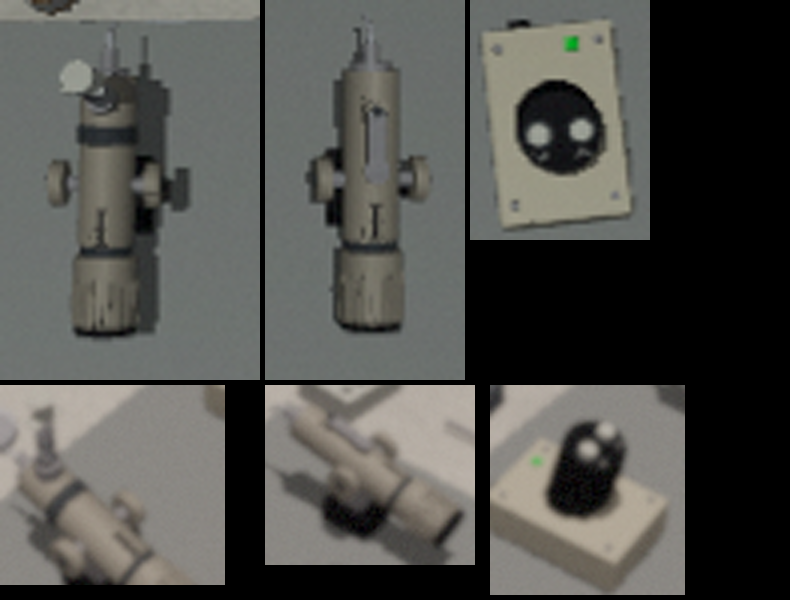

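The crops show the plunger disc at about top px (184,214), the lever leaf around (360,241), and DOWN as the left button at (278.6,243.4). I'll refine these points now.

```bash
python3 - <<'E'
from h import *
for n in("top","side"):
    f=get(n);P=pts(f);Z=P[...,2]
    m=(Z>.205)&(Z<.235)&(np.hypot(P[...,0]-.618,P[...,1]-.246)<.05); v,u=np.nonzero(m)
    print(n,"disc",m.sum(),u.mean().round(1),v.mean().round(1),P[m].mean(0).round(4),np.ptp(P[m],0).round(3),"ray",onz(f,[[u.mean(),v.mean()]],.216).round(4))
    # barrel axis of the injectors: points above 60mm, fit line in xy via minAreaRect
    for nm,y0 in(("air",-.24),("oil",.246)):
        m=(Z>.085)&(abs(P[...,1]-y0)<.03)&(P[...,0]>.42)&(P[...,0]<.6)
        print(nm,cv2.fitLine(P[m][:,:2].astype(np.float32),cv2.DIST_HUBER,0,.01,.01).ravel().round(3))
    # lever: bluish grey vs beige barrel
    i=f["img"].astype(int); bl=(i[...,0]-i[...,2]<12)&(i[...,0]>95)&(Z>.105)&(abs(P[...,1]+.24)<.03)&(P[...,0]<.6)&(P[...,0]>.45)
    k,l,st,ce=cv2.connectedComponentsWithStats(bl.astype(np.uint8))
    for j in range(1,k):
        if st[j,4]>15: Q=P[l==j];print("lever",ce[j].round(1),st[j],np.median(Q,0).round(4),Q.min(0).round(3),Q.max(0).round(3),"ray",onz(f,[ce[j]],.12).round(4))
    for z in [(-.3,-.2)]:
        m=(Z>.1)&(abs(P[...,1]+.24)<.04)&(P[...,0]>.4)&(P[...,0]<.66)
        print("hi",P[m][P[m][:,2]>.12].mean(0).round(4))
E
```

```text
top disc 52 183.8 213.7 [0.6121 0.2475 0.2106] [0.02  0.021 0.01 ] ray [[0.6111 0.2463 0.216 ]]
air [ 1.     0.029  0.472 -0.241]
oil [ 0.998 -0.066  0.529  0.247]
lever [359.8 242. ] [356 232   8  20  96] [ 0.5405 -0.2441  0.1181] [ 0.515 -0.256  0.107] [ 0.569 -0.234  0.129] ray [[ 0.5405 -0.2437  0.12  ]]
hi [ 0.5703 -0.2437  0.1232]
side disc 52 212.9 244.2 [0.6117 0.2481 0.2101] [0.023 0.025 0.008] ray [[0.6074 0.2517 0.216 ]]
air [ 0.999  0.05   0.519 -0.234]
oil [ 1.    -0.027  0.524  0.258]
lever [347.7 185.6] [341 179  15  13  62] [ 0.5419 -0.2425  0.1183] [ 0.517 -0.251  0.112] [ 0.571 -0.234  0.128] ray [[ 0.5421 -0.241   0.12  ]]
hi [ 0.567  -0.2397  0.1233]
```

Lever is at about (0.541,-0.243,0.120): 112 mm above the plate, as given. The plunger top is at about (0.612,0.248,0.211), 203 mm above the plate, within range. DOWN is at (0.537,-0.010,0.146), 138 mm above the plate, with the two buttons 29 mm apart. All three agree with the description. Next come the move deltas.

```bash
cat >> h.py <<'E'
from scipy.spatial.transform import Rotation as Ro
def delta(p,R=None):
    s=bot.observe(); T=Ro.from_euler("xyz",s["tool_rot"])
    d=T.inv().apply(np.array(p)-s["position"])/.2
    r=(T.inv()*R).as_rotvec()/(np.pi/2) if R is not None else np.zeros(3)
    print("clock",s["clock"],"pos",s["position"].round(4),"shift",d.round(3),"turn",r.round(3),"q",s["qpos"].round(2),"F",s["force"].round(2))
def down(yaw): return Ro.from_euler("xyz",[np.pi,0,yaw])
E
python3 -c "
from h import *
delta([.40,-.40,.25],down(1.67)); delta([.541,-.243,.25],down(1.67))"
```

```text
clock 0.35 pos [ 0.2767 -0.5603  0.2499] shift [ 0.908 -0.446 -0.001] turn [-0.    -0.    -0.771] q [ 1.04  0.52 -0.04  1.6   0.02  1.02 -0.11] F [ 0.83 -0.51  0.43]
clock 0.35 pos [ 0.2767 -0.5603  0.2499] shift [ 1.887e+00 -8.370e-01 -1.000e-03] turn [-0.    -0.    -0.771] q [ 1.04  0.52 -0.04  1.6   0.02  1.02 -0.11] F [ 0.83 -0.51  0.43]
```

```bash
python3 -m inch '[[0.2,-0.1,0,0,0,-0.1,0],[0.4,-0.2,0,0,0,-0.2,0],[0.55,-0.27,0,0,0,-0.3,0],[0.7,-0.34,0,0,0,-0.4,0],[0.8,-0.4,0,0,0,-0.5,0],[0.9,-0.44,0,0,0,-0.6,0],[0.9,-0.44,0,0,0,-0.7,0],[0.9,-0.44,0,0,0,-0.77,0],[0.9,-0.44,0,0,0,-0.77,0],[0.9,-0.44,0,0,0,-0.77,0]]' 20
python3 -c "
from h import *
delta([.541,-.243,.25],down(1.67))"
```

```text
clock: 1.6
position: [0.3991, -0.4018, 0.25]
tool_rot: [-3.142, -0.0, 1.665]
force: [0.6, 0.5, -1.0]
grip_width: 0.0002
finger_force: 0.0
clock 1.6 pos [ 0.3991 -0.4018  0.25  ] shift [ 0.724  0.781 -0.   ] turn [-0.    -0.    -0.003] q [ 0.95  0.45 -0.36  1.74  0.19  0.98  0.61] F [ 0.58  0.53 -0.96]
```

```bash
python3 -m inch '[[0.15,0.16,0,0,0,0,0],[0.35,0.37,0,0,0,0,0],[0.55,0.6,0,0,0,0,0],[0.68,0.73,0,0,0,0,0],[0.724,0.781,0,0,0,0,0],[0.724,0.781,0,0,0,0,0],[0.724,0.781,0.05,0,0,0,0],[0.724,0.781,0.12,0,0,0,0],[0.724,0.781,0.2,0,0,0,0],[0.724,0.781,0.26,0,0,0,0],[0.724,0.781,0.3,0,0,0,0],[0.724,0.781,0.3,0,0,0,0]]'
python3 - <<'E'
from h import *
delta([.541,-.243,.161],down(1.67))
f=get("side"); g=get("wrist")
a=cv2.resize(f["img"][80:280,270:470],(600,600)); 
im=np.hstack([cv2.resize(a,(400,400)),cv2.resize(g["img"],(400,300)).copy() if 0 else cv2.resize(g["img"][:, 70:490],(400,400))])
cv2.imwrite("pics/air.png",im[...,::-1])
E
```

```text
clock: 3.1
position: [0.5404, -0.2424, 0.1894]
tool_rot: [-3.141, -0.0, 1.668]
force: [0.4, -0.5, -0.2]
grip_width: -0.0001
finger_force: 0.0
clock 3.1 pos [ 0.5404 -0.2424  0.1894] shift [-0.004  0.003  0.142] turn [-0.    -0.    -0.001] q [ 0.59  0.56 -0.38  1.73  0.26  0.9   0.2 ] F [ 0.38 -0.54 -0.2 ]
```

View pics/air.png

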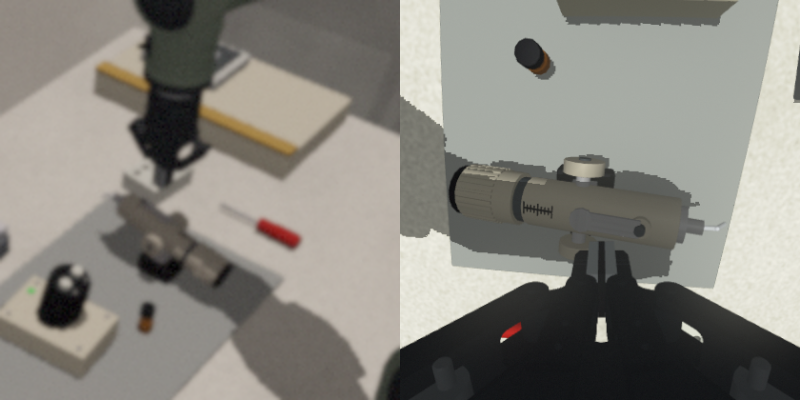

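The wrist view shows the shut fingers just over the lever leaf (leaf from about (580,215) to the cap at (642,230) in the crop). I'll check the leaf's middle with this view before the final descent.

```bash
python3 - <<'E'
from h import *
f=get("wrist");P=pts(f)
print(onz(f,[[290,233],[70+180*1.05,215*1.05],[70+242*1.05,229*1.05]],.12).round(4)); print(P[233,290],P[240,324],P[226,259])
E
```

```text
[[ 0.5464 -0.2409  0.12  ]
 [ 0.5245 -0.2377  0.12  ]
 [ 0.5708 -0.2441  0.12  ]]
[ 0.54637862 -0.24090069  0.12005905] [ 0.56912781 -0.24067128  0.12806542] [ 0.5243686  -0.23920237  0.11638343]
```

```bash
python3 -m inch '[[0,0.01,0.05,0,0,0,0],[0,0.01,0.1,0,0,0,0],[0,0.01,0.14,0,0,0,0],[0,0.01,0.14,0,0,0,0],[0,0.01,0.14,0,0,0,0],[0,0.01,0.14,0,0,0,0],[0,0.01,0.14,0,0,0,0],[0,0.01,0.14,0,0,0,0],[0,0.01,0.14,0,0,0,0],[0,0.01,0.14,0,0,0,0],[0,0.01,0.14,0,0,0,0],[0,0.01,0.14,0,0,0,0],[0,0.01,0.14,0,0,0,0],[0,0.01,0.14,0,0,0,0],[0,0.01,0.14,0,0,0,0],[0,0.01,0.14,0,0,0,0],[0,0.01,0.14,0,0,0,0],[0,0.01,0.14,0,0,0,0],[0,0.01,0.14,0,0,0,0],[0,0.01,0.14,0,0,0,0]]'
python3 -m inch '[[0,0,0,0,0,0,0],[0,0,0,0,0,0,0],[0,0,0,0,0,0,0],[0,0,0,0,0,0,0],[0,0,-0.1,0,0,0,0],[0,0,-0.3,0,0,0,0],[0,0,-0.5,0,0,0,0],[0,0,-0.65,0,0,0,0],[0,0,-0.7,0,0,0,0],[0,0,-0.7,0,0,0,0]]'
python3 -c "
from h import *
delta([.57,-.05,.30],down(1.67));delta([.612,.248,.30],down(1.67))"
```

```text
clock: 5.75
position: [0.5425, -0.2422, 0.162]
tool_rot: [-3.142, -0.0, 1.668]
force: [0.4, 0.4, 0.3]
grip_width: -0.0001
finger_force: 0.0
clock: 7.0
position: [0.5425, -0.2423, 0.3019]
tool_rot: [3.141, 0.0, 1.668]
force: [-0.0, 0.3, 0.1]
grip_width: -0.0001
finger_force: 0.0
clock 7.0 pos [ 0.5425 -0.2423  0.3019] shift [0.944 0.23  0.009] turn [ 0.     0.    -0.001] q [ 0.61  0.45 -0.41  1.61  0.19  1.13  0.25] F [-0.05  0.25  0.09]
clock 7.0 pos [ 0.5425 -0.2423  0.3019] shift [2.406 0.584 0.009] turn [ 0.     0.    -0.001] q [ 0.61  0.45 -0.41  1.61  0.19  1.13  0.25] F [-0.05  0.25  0.09]
```

```bash
python3 -m inch '[[0.15,0.04,0,0,0,0,0],[0.4,0.1,0,0,0,0,0],[0.65,0.16,0,0,0,0,0],[0.85,0.2,0,0,0,0,0],[0.94,0.23,0,0,0,0,0],[0.94,0.23,0,0,0,0,0]]'
python3 -m inch '[[0.15,0.04,0,0,0,0,0],[0.4,0.1,0,0,0,0,0],[0.65,0.16,0,0,0,0,0],[0.85,0.2,0,0,0,0,0],[0.9,0.22,0,0,0,0,0],[0.9,0.22,0,0,0,0,0],[0.9,0.22,0,0,0,0,0]]'
python3 - <<'E'
from h import *
delta([.612,.248,.253],down(1.67))
f=get("wrist");P=pts(f);save(f,"oil.png")
m=(P[...,2]>.203)&(P[...,2]<.222)&(np.hypot(P[...,0]-.612,P[...,1]-.248)<.03)
if m.any():
    v,u=np.nonzero(m);print(m.sum(),u.mean(),v.mean(),np.median(P[m],0).round(4),P[m].min(0).round(3),P[m].max(0).round(3))
E
```

```text
clock: 7.75
position: [0.57, -0.05, 0.3011]
tool_rot: [-3.14, -0.0, 1.67]
force: [0.8, -0.3, -0.2]
grip_width: -0.0004
finger_force: 0.0
clock: 8.62
position: [0.5965, 0.1306, 0.3017]
tool_rot: [-3.141, 0.001, 1.666]
force: [0.0, -0.3, -0.2]
grip_width: -0.0
finger_force: 0.0
clock 8.625 pos [0.5965 0.1306 0.3017] shift [0.577 0.133 0.243] turn [-0.     0.001 -0.003] q [ 0.03  0.49 -0.5   1.56  0.25  1.16 -0.43] F [ 0.03 -0.33 -0.15]
983 320.62156663275687 59.20651068158698 [0.611 0.248 0.21 ] [0.6   0.237 0.208] [0.623 0.259 0.213]
```

View pics/oil.png

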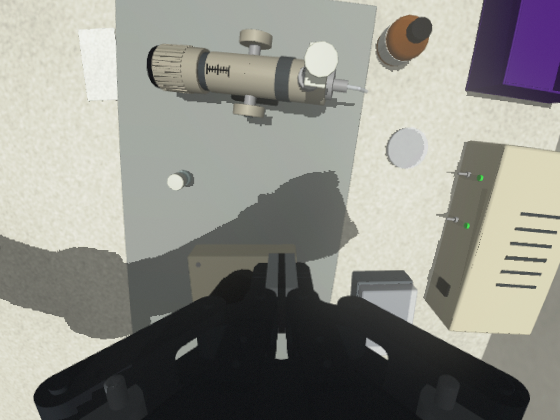

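The disc shows whole at (320,59), and depth puts it at (0.611, 0.248, 0.210), matching the earlier measurement. Target TCP z is 0.251.

```bash
python3 -m inch '[[0.15,0.03,0,0,0,0,0],[0.35,0.08,0,0,0,0,0],[0.5,0.12,0,0,0,0,0],[0.575,0.13,0,0,0,0,0],[0.575,0.13,0,0,0,0,0],[0.575,0.13,0.08,0,0,0,0],[0.575,0.13,0.16,0,0,0,0],[0.575,0.13,0.22,0,0,0,0],[0.575,0.13,0.25,0,0,0,0],[0.575,0.13,0.25,0,0,0,0]]'
python3 -m inch '[[0,0,0,0,0,0,0],[0,0,0,0,0,0,0],[0,0,0,0,0,0,0],[0,0,0,0,0,0,0],[0,0,0,0,0,0,0],[0,0,0,0,0,0,0],[0,0,0,0,0,0,0],[0,0,0,0,0,0,0],[0,0,0,0,0,0,0],[0,0,0,0,0,0,0],[0,0,0,0,0,0,0],[0,0,0,0,0,0,0],[0,0,0,0,0,0,0],[0,0,0,0,0,0,0],[0,0,0,0,0,0,0],[0,0,0,0,0,0,0],[0,0,0,0,0,0,0],[0,0,0,0,0,0,0],[0,0,0,0,0,0,0],[0,0,0,0,0,0,0]]'
python3 -m inch '[[0,0,-0.1,0,0,0,0],[0,0,-0.2,0,0,0,0],[0,0,-0.25,0,0,0,0],[-0.2,0,-0.25,0,0,0,0],[-0.4,-0.03,-0.25,0,0,0,0],[-0.6,-0.06,-0.25,0,0,0,0],[-0.8,-0.1,-0.25,0,0,0,0],[-0.8,-0.1,-0.25,0,0,0,0],[-0.8,-0.1,-0.25,0,0,0,0]]'
python3 - <<'E'
from h import *
n=Ro.from_euler("xyz",[0,-np.radians(12),.10]).apply([0,0,1]); print(n)
delta(np.array([.537,-.010,.146])+n*.08,Ro.from_euler("z",.10)*Ro.from_euler("y",-np.radians(12))*down(np.pi/2))
E
```

```text
clock: 9.93
position: [0.6109, 0.2496, 0.2516]
tool_rot: [-3.141, 0.0, 1.668]
force: [0.5, 0.7, -0.5]
grip_width: 0.0002
finger_force: 0.0
clock: 12.42
position: [0.611, 0.2497, 0.252]
tool_rot: [-3.142, -0.0, 1.668]
force: [-0.7, 0.9, -0.2]
grip_width: 0.0004
finger_force: 0.0
clock: 13.55
position: [0.6066, 0.0891, 0.3019]
tool_rot: [-3.141, -0.0, 1.669]
force: [-0.2, 0.5, 0.2]
grip_width: 0.0001
finger_force: 0.0
[-0.206873   -0.02075653  0.9781476 ]
clock 13.55 pos [0.6066 0.0891 0.3019] shift [-0.46  -0.478  0.388] turn [-0.133 -0.    -0.001] q [ 0.09  0.49 -0.49  1.55  0.25  1.16 -0.35] F [-0.19  0.47  0.23]
```

```bash
python3 -m inch '[[-0.15,-0.15,0,-0.05,0,0,0],[-0.3,-0.3,0,-0.1,0,0,0],[-0.42,-0.43,0,-0.133,0,0,0],[-0.452,-0.478,0,-0.133,0,0,0],[-0.452,-0.478,0.1,-0.133,0,0,0],[-0.452,-0.478,0.23,-0.133,0,0,0],[-0.452,-0.478,0.33,-0.133,0,0,0],[-0.452,-0.478,0.388,-0.133,0,0,0],[-0.452,-0.478,0.388,-0.133,0,0,0],[-0.452,-0.478,0.388,-0.133,0,0,0]]'
python3 - <<'E'
from h import *
n=Ro.from_euler("xyz",[0,-np.radians(12),.10]).apply([0,0,1])
delta(np.array([.537,-.0085,.146])+n*.024,Ro.from_euler("z",.10)*Ro.from_euler("y",-np.radians(12))*down(np.pi/2))
f=get("side"); g=get("wrist")
im=np.hstack([cv2.resize(f["img"][130:270,240:380],(400,400)),cv2.resize(g["img"][:,70:490],(400,400))])
cv2.imwrite("pics/joy.png",im[...,::-1])
E
```

```text
clock: 14.8
position: [0.5208, -0.0104, 0.2251]
tool_rot: [2.932, -0.0, 1.669]
force: [-0.0, 0.1, 0.4]
grip_width: 0.0
finger_force: 0.0
clock 14.8 pos [ 0.5208 -0.0104  0.2251] shift [ 0.001 -0.002  0.284] turn [ 0.     0.    -0.001] q [ 0.3   0.33 -0.48  2.04  0.28  0.61 -0.26] F [-0.01  0.12  0.4 ]
```

View pics/joy.png

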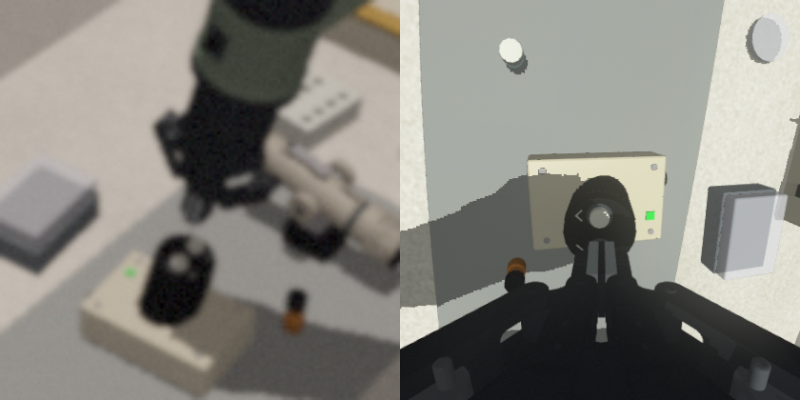

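The wrist view shows the DOWN button at crop (600,216), in front of the closed fingertips, with UP hidden behind them. I'll measure it.

```bash
python3 - <<'E'
from h import *
f=get("wrist");P=pts(f)
i=f["img"].astype(int);m=(np.hypot(P[...,0]-.537,P[...,1]+.01)<.018)&(P[...,2]>.135)&(P[...,2]<.156)&(i.sum(2)>270)
v,u=np.nonzero(m);c=P[m];print(m.sum(),u.mean(),v.mean(),c.mean(0).round(4),c.min(0).round(3),c.max(0).round(3),onz(f,[[u.mean(),v.mean()]],.146))
E
```

```text
383 279.06527415143603 227.6971279373368 [ 0.5354 -0.0081  0.1455] [ 0.52  -0.016  0.135] [ 0.544 -0.001  0.149] [[ 0.53526735 -0.00790324  0.146     ]]
```

```bash
python3 -m inch '[[0,-0.004,0.1,0,0,0,0],[0,-0.004,0.18,0,0,0,0],[0,-0.004,0.24,0,0,0,0],[0,-0.004,0.27,0,0,0,0],[0,-0.004,0.28,0,0,0,0],[0,-0.004,0.29,0,0,0,0],[0,-0.004,0.295,0,0,0,0],[0,-0.004,0.3,0,0,0,0],[0,-0.004,0.305,0,0,0,0],[0,-0.004,0.31,0,0,0,0],[0,-0.004,0.315,0,0,0,0],[0,-0.004,0.315,0,0,0,0]]'
python3 -m inch '[[0,0,0.005,0,0,0,0],[0,0,0.005,0,0,0,0],[0,0,0.005,0,0,0,0]]'
```

```text
clock: 16.45
position: [0.5326, -0.0095, 0.1626]
tool_rot: [2.933, 0.0, 1.668]
force: [-0.4, -1.1, 3.3]
grip_width: -0.0
finger_force: 1.3
clock: 16.82
position: [0.5328, -0.0096, 0.1617]
tool_rot: [2.933, 0.0, 1.668]
force: [0.9, -1.3, 4.9]
grip_width: 0.0002
finger_force: 1.8
```

```bash
python3 -m inch '[[0,0,0.005,0,0,0,0],[0,0,0.005,0,0,0,0],[0,0,0.005,0,0,0,0]]'
python3 -m inch '[[0,0,0.005,0,0,0,0],[0,0,0.005,0,0,0,0],[0,0,0.005,0,0,0,0]]'
```

```text
clock: 17.2
position: [0.533, -0.0095, 0.1607]
tool_rot: [2.933, 0.0, 1.668]
force: [-0.1, -2.1, 4.6]
grip_width: 0.0001
finger_force: 2.3
clock: 17.58
position: [0.5332, -0.0095, 0.1603]
tool_rot: [2.932, 0.0, 1.668]
force: [-8.1, -1.2, 20.7]
grip_width: 0.0
finger_force: 11.4
```

The force jumped to about 22 N at the stop, so the button is fully in. Now let it go and come away.

```bash
python3 -m inch '[[0,0,-0.02,0,0,0,0],[0,0,-0.06,0,0,0,0],[0,0,-0.15,0,0,0,0],[0,0,-0.3,0,0,0,0],[0,0,-0.5,0,0,0,0],[0,0,-0.7,0,0,0,0],[0,0,-0.8,0,0,0,0],[0,0,-0.8,0,0,0,0],[0,0,-0.8,0,0,0,0],[0,0,-0.8,0,0,0,0]]'
python3 - <<'E'
from h import *
f=get("top");g=get("wrist");P=pts(g)
i=g["img"].astype(int);m=(np.hypot(P[...,0]-.537,P[...,1]+.01)<.006)&(P[...,2]>.12)&(P[...,2]<.156)
print(m.sum(),np.median(P[m],0))
save(f,"end.png")
E
```

```text
clock: 18.82
position: [0.4998, -0.0126, 0.3153]
tool_rot: [2.934, -0.0, 1.669]
force: [-0.2, 0.2, 0.4]
grip_width: -0.0001
finger_force: 0.0
99 [ 0.5371144  -0.00976912  0.14678768]
```

View pics/end.png

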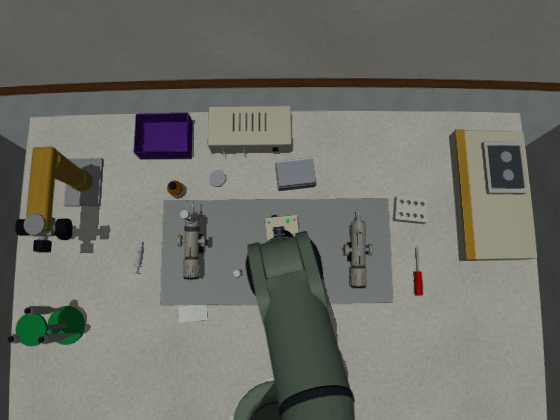

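The arm is clear, everything visible stands where it was, and the DOWN button is back out at z 0.147.

```bash
python3 -c "
from workcell import bot
print(bot.job_done())"
```

```text
the job is handed in; nothing more can be done
None
```

The job is handed in, with no verdict shown: I held over the vent lever and then the plunger for more than 2 s each, then pressed DOWN to its stop (about 22 N), and it came back out with nothing else seen to move.

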